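# Close up the spice rack and lock its stop

### The job

The spice rack's row has come apart: push the rack's sliding stop along its rail so that it gathers the row up against the tall wooden cheek, and leave it clicked into the last notch it can reach before the row is squeezed. Then press the red key on top of the stop fully down to lock it there. Use only the fingertips on the outside of the stop and key: grip nothing, keep off the jars themselves and leave everything else where it is.

Things in the scene. Friction and masses are not known exactly. Their poses are not given: they have to be found in the camera images.
- spice_rack: Rack fixed on the worktop, 369 mm long (y), 104 deep: white tray (floor 2 mm thick, 62 mm clear inside, front lip 23 mm, back sheet 52 mm high) between wooden cheeks: tall one (94 mm) at the -y end, low one (54 mm) at +y. Notched aluminium rail along the back at x = +48 mm, top at z = 69 mm. Origin on the worktop, mid tray; x to the back, y away from the tall cheek, z up.
- cheek_face (a point): Point on the inner face of the tall wooden cheek that the row is gathered against, 170 mm to -y of the rack's origin, 45 mm up; axes as the rack's.
- rack_stop (a joint): Stop's place on the rail in m, growing towards the tall cheek, -0.004 to 0.112. Its face is 0.246 minus this value from the cheek. Notches at 0, 0.015, ... 0.090, 0.105, each 10 mm wide, 5 mm teeth between. About 1.5 N drag on a tooth; the push dips to nothing as the spring roller drops in and draws the stop to the notch's centre; about 8 N to climb out. It stays where it is left.
- stop_face (a point): Middle of the stop's flat grey plate (60 mm wide, 5 mm thick, 6 to 74 mm above the worktop), on the face that meets the row; axes as the rack's, the row lies to -y.
- thumb_face (a point): Middle of the ribbed rear face of the stop's black thumb piece: upright tab over the rail, 30 mm wide (x), 8 mm thick, from 87 to 112 mm above the worktop; this point is 101 mm up, 80 mm behind the stop's face. Push it along the rack's -y. Nothing stands behind it (+y) above the rail's 69 mm. Axes as the rack's.
- lock_top (a point): Middle of the top of the red lock key, 22 x 20 mm, on the black carriage 40 mm behind the stop's face, 32 mm before the thumb piece; 98.5 mm above the worktop when up. It is pressed straight down, 6 mm.
- stop_lock (a joint): How far the red key is pressed, m: 0 up, 0.006 fully down. It slides stiffly (3 N) and stays where it is left. Its pin enters a notch of the rail: it goes down only while the stop sits in a notch (on a tooth it halts at about 0.0015), and then locks the stop.
- spice_jar_a: Always in the rack's row. Spice jar, glass with printed label and green cap, round, 46 mm across, 106 mm tall, 0.11 kg; origin at the middle of its underside, z up.
- spice_jar_b: Always in the rack's row. Spice jar, glass with printed label and green cap, round, 46 mm across, 106 mm tall, 0.11 kg; origin at the middle of its underside, z up.
- spice_jar_c: Either in the rack, first of the row beside the tall cheek, or (when the pepper mill is there) left out on the worktop about 70 mm beyond that cheek. Spice jar, glass with printed label and green cap, round, 46 mm across, 106 mm tall, 0.11 kg; origin at the middle of its underside, z up.
- pepper_mill: Dark wooden pepper mill, round, 58 mm across, 160 mm tall, 0.18 kg. Either in the rack, first of the row beside the tall cheek, or (when spice_jar_c is there) left out on the worktop about 70 mm beyond that cheek. Closed up, the row is 138 mm long with three jars, 150 mm with two jars and the mill. Origin at the middle of its underside.
- salt_shaker: Bystander: glass salt shaker, 44 mm across, 90 mm tall, on the worktop just beyond the low cheek; origin at the middle of its underside.
- onion: Bystander: brown onion, 82 mm across and 94 mm tall, on the chopping board to the right.
- lemon: Bystander: yellow lemon, 78 x 55 x 56 mm, on the worktop behind the rack.
There are look-alikes about, which are no part of the job. What is meant by the pepper_mill is not turquoise, and is the smaller of those in its own colour.

How it is judged:
By the outcome, as a careful person would: the job done as asked, in the order asked, and still so for the second after the job is handed in, with the robot touching nothing.
It also fails if it takes over 45 s, if anything falls off the work surface, if the arm or the gripper's body presses on something with over 40 N, if the wrist force passes 120 N, or if a joint passes its speed limit or range.

### The arm

A 7-joint arm with a two-finger parallel gripper is mounted at the origin on a cart in front of the work surface, level with it; the furniture and walls round the work are solid. World frame = base frame: x ahead of the robot, y to its left, z up, the work surface at z = 0. Lengths are in mm, angles in rad, forces in N, time in s.
With the tool pointing down it reaches from about 425 to 875 mm from the base axis. Payload 8.4 kg.
Tool frame: the origin (TCP) lies at the very end of the fingers, on their centre line; the grasp point (between the pads) lies manip.pinch_z behind it (manip.pinch_z is the distance from the TCP to the grasp point, in mm); z points along the fingers, y is the line along which they close (so a half turn about z gives the same grasp; the last joint's range is limited). The gripper opens to 87 mm and grips with 3 to 60 N. Pads are 19 mm wide; open, the fingers measure 117 mm over their backs; the gripper's body (75 mm by 190 mm) begins 51 mm behind the grasp point.
Start: joints at [1.059, 0.333, 0.04, 1.465, -0.013, 1.343, -0.059], TCP at [260.739, -595.381, 222.546] pointing down, gripper open.
Joint ranges: [-2.58, 2.58], [-0.38, 2.09], [-1.3, 1.39], [0.25, 2.4], [-1.5, 4.64], [0.08, 2.09], [-2.65, 2.65]. Speed limits (rad/s): [2.22, 2.22, 2.79, 2.79, 3.14, 3.14, 3.14].

### API

Orientations are given as a unit quaternion [x, y, z, w].
In Python, from plant import manip, cams, ticket, models gives the robot as it stands. The module is installed in compiled form; this text tells all that it offers.
- The arm moves only by the tool move_arm, never from a script. Its argument "series" is one flat list of numbers, 7 for each row, row after row: the shift along the tool's x, y, z scaled (see below), then the turn, a rotation vector about the tool's x, y, z scaled (see below), then the closure, from 0 (fully open) to 1 (shut). In form: [tx, ty, tz, wx, wy, wz, hand, tx, ty, tz, wx, wy, wz, hand, ...]. A call has 1 to 12 rows; each row is the pose to reach, as a shift and turn from the pose commanded when the call began, along the tool's axes at that moment; what a row does not reach only later rows make up. The controller multiplies each number of a shift by 0.2 m and each number of a turn by 60 degrees. A row lasts 1/12 s, in which the tool goes at most 41.7 mm and 7.16 degrees, less where a joint would pass 70% of its speed; a pose out of reach is approached as far as the arm can. A call with a number of a shift or a turn outside -1 to 1 is refused whole. A call with a gripper value outside its range is refused whole. The fingers move at their own pace and stop on an object; "force" is the grip in N (left out, the last holds). Time passes only in rows, so rows that repeat a pose let the fingers close. It gives the time, the measured TCP pose, the force, the opening and the grip force at its end, in the units of the state.
- manip.read_state(): the state, without advancing time (a new reading comes with each control period).
- cams.grab_frame(name): name is "side" or "top" or "wrist"; returns (picture, depth): 384x512x3 uint8, red, green, blue; 384x512 float32, mm along the optical axis (not along the pixel's ray), 0 where there is no reading.
- cams.get_calibration(name): a dict with "fovy" (degrees; the focal length in pixels is half the picture's height over the tangent of half this angle, whatever the lens; pixels are square), "cx", "cy" (the principal point, pixels), "R" (3x3) and "t" (3): a world point X has camera coordinates R X + t; the wrist camera has in their place "hand_eye" (4x4, takes a point from camera to tool coordinates, whose origin is the TCP and whose axes are the flange's). Camera axes: x right, y down, z forward; pixel columns grow to the right and rows downward; lengths in mm; the calibration is good to about 2 mm. A picture is of the moment at which its call begins: read the wrist's pose just before it. get_calibration takes no time and is no camera call.
- ticket.close_job(): hands the job in; it is judged then, once.
Trained networks look in the newest picture that a camera, given by its name, has taken for a name from the list of things; names that differ only in an ending like _2 or _b are one class to them, and where a whole thing is asked for, a point or a joint stands for the part that bears it (a point fixed in the world has none). Each returns a list of dicts, best first, with "conf" (0 to 1); they miss things now and then, are a little off and sometimes report something else, mostly with a low value. They report only what shows in the picture. A call takes as long as a camera call. They do not tell look-alikes from the thing itself.
- models.boxes_of(label, camera): "uv" ([column, row] in pixels, amid what is visible of it).
The state is a dict: "clock": time; "joint_positions": joint angles; "joint_velocities": joint speeds; "joint_efforts": joint torques, N m; "ee_pos": TCP position; "ee_rot": TCP orientation; "wrist_force": force on the tool from outside, world axes, zero at the start; "torque": the same for the moment, N m; "grip_width": finger opening in mm; "finger_force": force on a finger pad.
Only numpy, scipy, OpenCV 4.12 (cv2) and the standard library are available. Lean on these libraries where they do the work, as an engineer would, in place of code of your own. Each camera call takes 0.05 s, during which the arm holds its last target. There are 200 camera calls.

## Working session

There is one attempt and no reset: what is moved stays moved. The work goes in short steps, Python scripts to look and compute and a tool call to move; the robot and the scene stay as the last step left them, time stands still between calls to the robot, and variables do not carry over. Pictures are saved under pics/ and viewed, at most 10 in all, crops included, and the job is handed in when it is done.

Besides the shell and the picture viewer there is one more tool, called after ">>>" as name(argument=value, ...) on one line, values as JSON. move_arm: Moves the arm, as the interface text tells. Its arguments: {"type":"object","properties":{"series":{"type":"array"},"force":{"type":"number"}},"required":["series"]}

```bash
mkdir -p pics; cat > h.py <<'E'
import numpy as np, cv2
from scipy.spatial.transform import Rotation as Ro
from plant import manip,cams,ticket,models
def cal(n,s=None):
    c=cams.get_calibration(n); f=192/np.tan(np.radians(c["fovy"])/2)
    if "R" in c:
        R=np.array(c["R"]);t=np.array(c["t"]); M=np.eye(4);M[:3,:3]=R.T;M[:3,3]=-R.T@t
    else:
        T=np.eye(4);T[:3,:3]=Ro.from_quat(s["ee_rot"]).as_matrix();T[:3,3]=s["ee_pos"];M=T@np.array(c["hand_eye"])
    return f,c["cx"],c["cy"],M
def world(n,dep,s=None):
    f,cx,cy,M=cal(n,s); v,u=np.mgrid[:384,:512]
    P=np.stack([(u-cx)/f*dep,(v-cy)/f*dep,dep],-1)
    return P@M[:3,:3].T+M[:3,3]
def shot(n,tag):
    s=manip.read_state(); im,d=cams.grab_frame(n); cv2.imwrite(f"pics/{tag}.png",im[:,:,::-1]); W=world(n,d,s); np.savez(f"{tag}.npz",im=im,d=d,W=W); return im,d,W
E
python3 - <<'E'
from h import *
s=manip.read_state();print(s, manip.pinch_z)
ims=[]
for n in("side","top"):
    im,d,W=shot(n,n+"0");ims.append(im)
    print(n,{k:np.round(v,2).tolist() for k,v in cams.get_calibration(n).items()})
    for l in ["spice_rack","thumb_face","lock_top","stop_face","spice_jar_a","pepper_mill","salt_shaker"]:
        for b in models.boxes_of(l,n)[:4]:
            u,v=np.round(b["uv"]).astype(int); print(l,b["conf"],u,v,W[v,u].round())
E
```

```text
{'clock': 0.0, 'joint_positions': array([ 1.05879315,  0.3339026 ,  0.03989344,  1.46628669, -0.01340183,
        1.34333465, -0.05850475]), 'joint_velocities': array([-0.00267736,  0.00102991,  0.00075102, -0.00174811, -0.00012561,
       -0.00101602, -0.00115291]), 'joint_efforts': array([-3.29897944e-06, -6.56359649e+01,  1.33528780e+00, -4.03800559e+01,
       -5.97161916e-02,  4.48349782e-02,  2.16666454e-04]), 'ee_pos': array([ 260.53040583, -594.96781953,  221.6573933 ]), 'ee_rot': array([ 9.78778583e-01,  2.04918988e-01, -2.27467987e-04, -8.00872672e-04]), 'wrist_force': array([-0.2703224 ,  0.07657095, -0.47177173]), 'torque': array([ 0.0443374 ,  0.0140538 , -0.02501521]), 'finger_force': 0.0, 'grip_width': 87.0750294332652} 18.700000000000003
side {'fovy': 43.31, 'cx': 255.74, 'cy': 190.47, 'R': [[-0.87, -0.5, -0.02], [-0.16, 0.32, -0.93], [0.47, -0.8, -0.36]], 't': [512.27, 125.06, 1222.38]}
spice_rack 0.66 252 219 [495. 186.  29.]
thumb_face 0.37 272 197 [467. 124.  76.]
stop_face 0.81 252 210 [494. 186.  56.]
stop_face 0.65 321 159 [ 475. -234.   82.]
spice_jar_a 0.88 2
[... 189 characters left out ...]
]
pepper_mill 0.59 285 169 [488.   6. 117.]
salt_shaker 0.68 224 259 [423. 429.  47.]
top {'fovy': 48.14, 'cx': 249.74, 'cy': 191.52, 'R': [[-0.01, -1.0, 0.03], [-0.99, 0.01, -0.17], [0.17, -0.03, -0.99]], 't': [129.66, 557.45, 1193.14]}
spice_rack 0.84 231 217 [ 354.  161. 1265.]
thumb_face 0.89 214 208 [504. 224. 100.]
stop_face 0.7 215 208 [505. 222.  97.]
spice_jar_a 0.72 253 220 [470. 119. 105.]
spice_jar_a 0.67 275 214 [486.  59. 109.]
spice_jar_a 0.63 338 221 [ 466. -113.  103.]
pepper_mill 0.95 120 192 [535. 455. 193.]
pepper_mill 0.71 234 164 [617. 169. 144.]
pepper_mill 0.67 294 210 [492.  12. 145.]
salt_shaker 0.54 234 218 [487. 171.   3.]
salt_shaker 0.49 149 237 [428. 401.  86.]
```

View pics/side0.png

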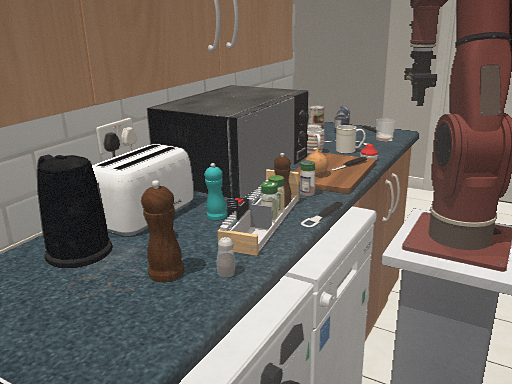

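View pics/top0.png

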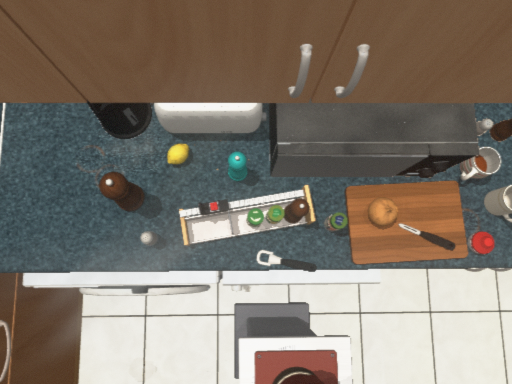

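The rack shows in the top view at (180–315, 188–245), with the tall cheek at the right end. First in the row comes the dark mill at (296,209), then two jars at (276,214) and (256,216). The stop, with its red key, is at about (212,207). Jar c is outside at (338,221), so the row is 150 mm and the target notch is 0.090. Next I'll move the wrist camera over the stop.

```bash
python3 - <<'E'
from h import *
z=np.load("top0.npz");W=z["W"];im=z["im"].astype(int)
print(np.round(cams.get_calibration("wrist")["hand_eye"],3).tolist(),cams.get_calibration("wrist")["fovy"])
for (u,v) in [(213,207),(205,208),(220,206),(182,215),(186,242),(307,192),(313,218),(296,209),(276,214),(256,216),(237,165),(300,150),(238,110)]:
    print(u,v,W[v,u].round())
m=(im[...,0]>150)&(im[...,1]<70)&(im[...,2]<70)&(W[...,0]<560)&(W[...,1]>0)
print(m.sum(),np.median(W[m],0))
s=manip.read_state();R=Ro.from_quat(s["ee_rot"]).as_matrix()
print(R.round(3))
E
python3 -c "
import cv2;a=cv2.imread('pics/top0.png')[175:255,165:330];cv2.imwrite('pics/topc.png',cv2.resize(a,None,fx=4.8,fy=4.8,interpolation=3))"
```

```text
[[-0.001, -0.969, -0.247, 67.108], [1.0, -0.001, 0.0, -0.289], [-0.001, -0.247, 0.969, -161.055], [0.0, 0.0, 0.0, 1.0]] 63.16702432777252
213 207 [508. 227.  96.]
205 208 [505. 249.  94.]
220 206 [512. 209.  86.]
182 215 [490. 315.  67.]
186 242 [416. 305.  50.]
307 192 [548. -32.  96.]
313 218 [475. -47.  94.]
296 209 [494.   7. 147.]
276 214 [486.  56. 104.]
256 216 [481. 110. 105.]
237 165 [613. 161. 147.]
300 150 [621.  10. 270.]
238 110 [758. 157. 171.]
4 [514.12581107 221.70792316  99.1003202 ]
[[ 0.916  0.401 -0.   ]
 [ 0.401 -0.916  0.   ]
 [-0.    -0.    -1.   ]]
```

View pics/topc.png

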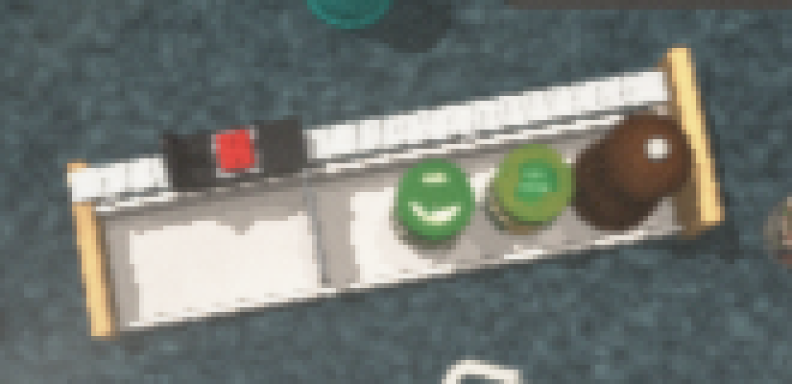

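The stop's black carriage spans crop (165–308, 118–190), with the key at (235,150). The row to the right is two green caps and the mill. I'll move over it for a closer look.

>>> move_arm(series=[1,-1,-0.3,0,0,0.26,1,1,-1,-0.3,0,0,0.26,1,1,-1,-0.3,0,0,0.26,1,1,-1,-0.3,0,0,0.26,1,1,-1,-0.3,0,0,0.26,1,1,-1,-0.3,0,0,0.26,1,1,-1,-0.3,0,0,0.26,1,1,-1,-0.3,0,0,0.26,1])

```text
clock: 1.47
ee_pos: [368.2, -325.0, 285.0]
ee_rot: [0.997, 0.075, 0.002, 0.0]
wrist_force: [1.9, -0.5, 0.2]
grip_width: 41.9
finger_force: 0.0
```

>>> move_arm(series=[0.65,-1,0,0,0,0,1,0.65,-1,0,0,0,0,1,0.65,-1,0,0,0,0,1,0.65,-1,0,0,0,0,1,0.65,-1,0,0,0,0,1,0.65,-1,0,0,0,0,1,0.65,-1,0,0,0,0,1])

```text
clock: 2.05
ee_pos: [466.6, -108.8, 282.9]
ee_rot: [0.997, 0.075, 0.001, -0.001]
wrist_force: [-0.9, 0.7, -0.7]
grip_width: 1.8
finger_force: 0.0
```

>>> move_arm(series=[0.3,-1,0,0,0,0,1,0.3,-1,0,0,0,0,1,0.3,-1,0,0,0,0,1,0.3,-1,0,0,0,0,1,0.3,-1,0,0,0,0,1,0.3,-1,0,0,0,0,1])

```text
clock: 2.55
ee_pos: [495.4, 99.4, 283.0]
ee_rot: [0.997, 0.075, 0.001, -0.002]
wrist_force: [-2.1, 0.4, -0.5]
grip_width: 0.7
finger_force: 0.0
```

>>> move_arm(series=[0.1,-0.7,0,0,0,0,1,0.1,-0.7,0,0,0,0,1,0.1,-0.7,0,0,0,0,1,0.1,-0.7,0,0,0,0,1,0.1,-0.7,0,0,0,0,1,0.1,-0.7,0,0,0,0,1])

```text
clock: 3.05
ee_pos: [495.8, 232.8, 282.4]
ee_rot: [0.997, 0.071, -0.0, -0.0]
wrist_force: [0.3, 0.2, -0.1]
grip_width: 0.2
finger_force: 0.0
```

```bash
python3 - <<'E'
from h import *
s=manip.read_state();print(s["clock"],s["ee_pos"],s["ee_rot"],s["wrist_force"])
im,d,W=shot("wrist","w1")
for l in ["thumb_face","lock_top","stop_face"]:
    for b in models.boxes_of(l,"wrist")[:3]:
        u,v=np.round(b["uv"]).astype(int); print(l,b["conf"],u,v,W[v,u].round(1))
E
```

```text
3.05 [495.83357779 232.80683232 282.37808205] [ 9.97452641e-01  7.13313042e-02 -2.55046723e-04 -9.53153038e-05] [ 0.34777825  0.17487044 -0.14505037]
thumb_face 0.67 273 164 [509.2 216.2  97.2]
lock_top 0.65 264 160 [512.  226.8  95.7]
stop_face 0.64 268 160 [512.8 222.4  96.7]
```

View pics/w1.png

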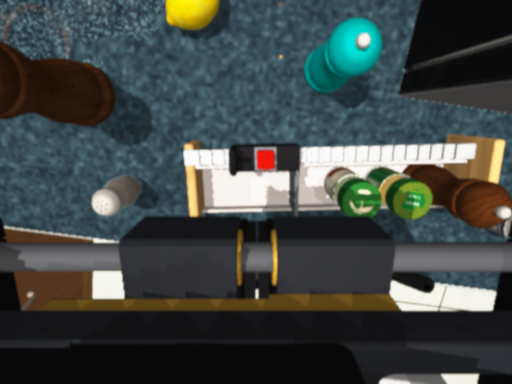

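The wrist view shows the key at (265,160). The carriage spans (230–300, 143–173), with the thumb piece at its left end, (236,158). I'll now fit the rail's direction and the thumb and key positions from the depth.

```bash
python3 - <<'E'
from h import *
z=np.load("w1.npz");W=z["W"];im=z["im"].astype(int);X=W.reshape(-1,3)
v,u=np.mgrid[:384,:512]
# rail top: white points z 60..75 in image strip
m=(abs(W[...,2]-69)<5)&(v>140)&(v<170)&(u>183)&(u<476)&(im.min(-1)>150)
p=W[m][:,:2];c=p.mean(0);_,_,Vt=np.linalg.svd(p-c);yd=Vt[0]*np.sign(Vt[0][1]);print("rail",m.sum(),c,yd,np.arctan2(-yd[0],yd[1]))
xd=np.array([yd[1],-yd[0]])
def fr(P): return np.c_[(P[:,:2]-c)@xd,(P[:,:2]-c)@yd,P[:,2]]
r=fr(W[m]);print("rail x",np.percentile(r[:,0],[2,98]),"y",np.percentile(r[:,1],[.2,99.8]),"z",np.median(r[:,2]))
m=(im[...,0]>150)&(im[...,1]<80)&(im[...,2]<80)&(v<200)&(abs(u-265)<30)
k=fr(W[m]);print("key",m.sum(),k.min(0),k.max(0),np.median(k,0))
m=(v>135)&(v<180)&(u>222)&(u<305)&(W[...,2]>75)
q=fr(W[m])
for lo in range(-40,130,4): pass
b=np.round(q[:,1]/4)*4
for y in np.unique(b): 
    s=q[b==y]; print(y,len(s),s[:,2].max().round(1),np.median(s[:,2]).round(1),s[:,0].min().round(),s[:,0].max().round())
# cheek: wood on right
for nm,(a1,a2) in dict(tall=(440,510),low=(180,205)).items():
    m=(u>a1)&(u<a2)&(v>130)&(v<215)&(im[...,0]-im[...,2]>60)&(im[...,1]>110)
    t=fr(W[m]);h=np.percentile(t[:,2],90);tt=t[t[:,2]>h-6];print(nm,h,np.percentile(tt[:,1],[5,95]))
print("ccc",c,xd,yd)
# stop plate
m=(v>170)&(v<213)&(u>280)&(u<310)&(W[...,2]>66)&(W[...,2]<82)
t=fr(W[m]);print("plate",len(t),np.percentile(t[:,1],[5,50,95]) if len(t) else 0)
E
```

```text
rail 1313 [532.01360303 113.97399486] [-0.16409279  0.98644491] 0.16483826690658937
rail x [-8.40234137  8.21030214] y [-139.78198688  201.43473509] z 67.46520921649739
key 319 [-13.03069886 102.99729223  87.3827499 ] [ 50.91292349 122.32785544 443.39998276] [  0.1191286  113.2406461   97.03942271]
72.0 15 85.9 84.8 -22.0 14.0
76.0 115 88.0 85.7 -23.0 15.0
80.0 85 87.5 85.6 -21.0 15.0
84.0 98 87.4 85.7 -14.0 15.0
88.0 82 87.6 85.9 -15.0 14.0
92.0 106 87.2 85.6 -15.0 14.0
96.0 81 87.5 85.5 -15.0 14.0
100.0 106 89.5 86.3 -15.0 14.0
104.0 80 98.5 95.4 -15.0 14.0
108.0 91 99.1 96.3 -15.0 14.0
112.0 92 99.3 97.0 -15.0 14.0
116.0 97 99.6 96.8 -15.0 15.0
120.0 102 443.4 96.8 -14.0 51.0
124.0 98 97.5 87.6 -14.0 15.0
128.0 83 87.4 85.7 -14.0 15.0
132.0 96 94.8 85.7 -14.0 15.0
136.0 91 97.4 85.8 -15.0 14.0
140.0 97 100.8 86.0 -15.0 14.0
144.0 130 110.3 88.2 -15.0 14.0
148.0 117 112.6 110.1 -15.0 15.0
152.0 89 112.0 109.4 -14.0 15.0
tall 93.51034799510575 [-153.16801125 -142.52993556]
low 53.54778189555408 [202.3544598  212.86687027]
ccc [532.01360303 113.97399486] [0.98644491 0.16409279] [-0.16409279  0.98644491]
plate 155 [74.11938615 76.4893392  77.93131594]
```

>>> move_arm(series=[0.075,-0.276,0,0,0,-0.021,1,0.075,-0.276,0.1,0,0,-0.021,1,0.075,-0.276,0.3,0,0,-0.021,1,0.075,-0.276,0.5,0,0,-0.021,1,0.075,-0.276,0.7,0,0,-0.021,1,0.075,-0.276,0.85,0,0,-0.021,1,0.075,-0.276,0.95,0,0,-0.021,1,0.075,-0.276,0.95,0,0,-0.021,1,0.075,-0.276,0.95,0,0,-0.021,1])

```text
clock: 4.0
ee_pos: [503.2, 287.7, 92.4]
ee_rot: [0.997, 0.08, -0.001, 0.0]
wrist_force: [-0.1, -0.0, 1.0]
grip_width: 0.5
finger_force: 0.0
```

```bash
cat > r.py <<'E'
from h import *
c=np.array([532.01,113.97]);xd=np.array([.98644,.16409]);yd=np.array([-.16409,.98644])
s=manip.read_state();p=s["ee_pos"];f=s["wrist_force"]
R=Ro.from_quat(s["ee_rot"]).as_matrix()
print(s["clock"],"rack xyz",((p[:2]-c)@xd).round(2),((p[:2]-c)@yd).round(2),p[2].round(2),"F",(f[:2]@xd).round(2),(f[:2]@yd).round(2),f[2].round(2),"yaw",np.arctan2(R[1,0],R[0,0]).round(4),R[2].round(3))
E
python3 r.py
```

```text
4.0 rack xyz 0.06 176.12 92.35 F -0.09 -0.03 1.03 yaw 0.1611 [-0.002  0.001 -1.   ]
```

>>> move_arm(series=[0,0.02,0,0,0,0,1,0,0.03,0,0,0,0,1,0,0.03,0,0,0,0,1])

```text
clock: 4.25
ee_pos: [505.4, 282.5, 94.3]
ee_rot: [0.997, 0.08, 0.001, -0.0]
wrist_force: [0.6, 0.0, 0.0]
grip_width: 0.3
finger_force: 0.0
```

>>> move_arm(series=[0,0.01,0,0,0,0,1,0,0.015,0,0,0,0,1,0,0.015,0,0,0,0,1])

```text
clock: 4.5
ee_pos: [504.9, 279.7, 93.0]
ee_rot: [0.997, 0.081, 0.0, 0.0]
wrist_force: [-1.8, -0.5, -0.1]
grip_width: 0.3
finger_force: 0.0
```

>>> move_arm(series=[0,0.01,0,0,0,0,1,0,0.015,0,0,0,0,1,0,0.015,0,0,0,0,1])

```text
clock: 4.75
ee_pos: [505.1, 276.8, 92.5]
ee_rot: [0.997, 0.081, -0.0, 0.0]
wrist_force: [0.6, 0.5, -0.2]
grip_width: 0.4
finger_force: 0.0
```

```bash
python3 r.py
```

```text
4.75 rack xyz 0.21 164.99 92.52 F 0.71 0.37 -0.2 yaw 0.1623 [-0.  0. -1.]
```

>>> move_arm(series=[0,0.01,0,0,0,0,1,0,0.015,0,0,0,0,1,0,0.015,0,0,0,0,1])

```text
clock: 5.0
ee_pos: [505.6, 273.9, 92.5]
ee_rot: [0.997, 0.081, -0.0, -0.0]
wrist_force: [-0.4, 0.2, 0.3]
grip_width: 0.2
finger_force: 0.0
```

>>> move_arm(series=[0,0.01,0,0,0,0,1,0,0.015,0,0,0,0,1,0,0.015,0,0,0,0,1])

```text
clock: 5.25
ee_pos: [505.8, 272.4, 92.6]
ee_rot: [0.997, 0.082, 0.0, -0.001]
wrist_force: [0.4, 4.8, -3.3]
grip_width: 0.4
finger_force: 2.5
```

```bash
python3 r.py
```

```text
5.25 rack xyz 0.12 160.54 92.61 F 1.16 4.69 -3.32 yaw 0.1634 [ 0.    -0.002 -1.   ]
```

>>> move_arm(series=[0,0.015,0,0,0,0,1,0,0.03,0,0,0,0,1,0,0.03,0,0,0,0,1])

```text
clock: 5.5
ee_pos: [507.2, 264.6, 92.5]
ee_rot: [0.997, 0.081, -0.0, 0.0]
wrist_force: [0.8, 0.8, -0.4]
grip_width: 0.3
finger_force: 0.3
```

>>> move_arm(series=[0,0.01,0,0,0,0,1,0,0.015,0,0,0,0,1,0,0.015,0,0,0,0,1])

```text
clock: 5.75
ee_pos: [507.7, 261.5, 92.5]
ee_rot: [0.997, 0.081, -0.0, 0.0]
wrist_force: [-0.2, 0.3, 0.4]
grip_width: 0.3
finger_force: 0.0
```

>>> move_arm(series=[0,0.01,0,0,0,0,1,0,0.015,0,0,0,0,1,0,0.015,0,0,0,0,1])

```text
clock: 6.0
ee_pos: [508.1, 259.0, 92.6]
ee_rot: [0.997, 0.081, 0.0, 0.0]
wrist_force: [-0.1, -0.1, 0.3]
grip_width: 0.5
finger_force: 0.0
```

>>> move_arm(series=[0,0.01,0,0,0,0,1,0,0.015,0,0,0,0,1,0,0.015,0,0,0,0,1])

```text
clock: 6.25
ee_pos: [508.2, 257.6, 92.6]
ee_rot: [0.997, 0.082, 0.0, -0.001]
wrist_force: [0.9, 5.5, -2.1]
grip_width: 0.4
finger_force: 2.5
```

```bash
python3 r.py
```

```text
6.25 rack xyz 0.11 145.58 92.65 F 1.8 5.31 -2.06 yaw 0.1635 [ 0.    -0.002 -1.   ]
```

>>> move_arm(series=[0,0.015,0,0,0,0,1,0,0.03,0,0,0,0,1,0,0.04,0,0,0,0,1,0,0.05,0,0,0,0,1,0,0.06,0,0,0,0,1,0,0.07,0,0,0,0,1,0,0.075,0,0,0,0,1,0,0.075,0,0,0,0,1])

```text
clock: 6.92
ee_pos: [510.7, 242.5, 92.6]
ee_rot: [0.997, 0.082, 0.0, -0.001]
wrist_force: [-0.0, 4.6, -3.2]
grip_width: 0.6
finger_force: 2.4
```

```bash
python3 r.py
```

```text
6.9167 rack xyz 0.09 130.26 92.58 F 0.72 4.56 -3.22 yaw 0.1632 [ 0.    -0.002 -1.   ]
```

>>> move_arm(series=[0,0.015,0,0,0,0,1,0,0.03,0,0,0,0,1,0,0.04,0,0,0,0,1,0,0.05,0,0,0,0,1,0,0.06,0,0,0,0,1,0,0.07,0,0,0,0,1,0,0.075,0,0,0,0,1,0,0.075,0,0,0,0,1])

```text
clock: 7.58
ee_pos: [513.1, 227.9, 92.6]
ee_rot: [0.997, 0.082, 0.0, -0.001]
wrist_force: [1.0, 5.8, -3.1]
grip_width: 0.9
finger_force: 2.8
```

```bash
python3 r.py; python3 - <<'E'
from h import *
im,d,W=shot("wrist","w2");im2,_,_=shot("top","t2")
a=im2[175:255,165:330][:,:,::-1];a=cv2.resize(a,(512,248),interpolation=3)
cv2.imwrite("pics/c2.png",np.vstack([im[:,:,::-1][:340],a]))
E
```

```text
7.5833 rack xyz 0.06 115.52 92.61 F 1.94 5.6 -3.06 yaw 0.1634 [ 0.    -0.002 -1.   ]
```

View pics/c2.png

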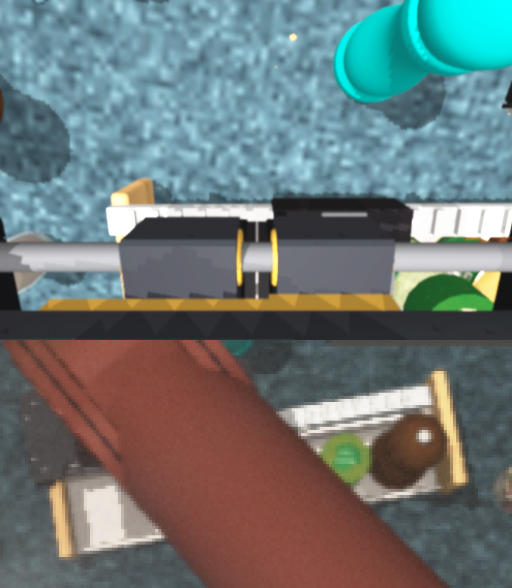

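The wrist view shows the fingertips behind the carriage at (275–410, 200–240). The top view is mostly hidden by the arm. The forces confirm the 15 mm steps, so the stop is at 0.075 now and one notch remains.

>>> move_arm(series=[0,0.015,0,0,0,0,1,0,0.03,0,0,0,0,1,0,0.03,0,0,0,0,1])

```text
clock: 7.93
ee_pos: [514.4, 220.3, 92.6]
ee_rot: [0.997, 0.081, 0.0, 0.0]
wrist_force: [-0.3, 1.4, 0.4]
grip_width: 0.5
finger_force: 0.7
```

>>> move_arm(series=[0,0.01,0,0,0,0,1,0,0.02,0,0,0,0,1,0,0.025,0,0,0,0,1,0,0.025,0,0,0,0,1])

```text
clock: 8.27
ee_pos: [515.2, 215.2, 92.6]
ee_rot: [0.997, 0.081, -0.0, 0.0]
wrist_force: [-0.6, -0.5, 0.8]
grip_width: 0.5
finger_force: 0.0
```

```bash
python3 r.py
```

```text
8.2667 rack xyz 0.06 102.57 92.56 F -0.68 -0.37 0.82 yaw 0.1617 [-0.     0.001 -1.   ]
```

>>> move_arm(series=[0,0.01,0,0,0,0,1,0,0.015,0,0,0,0,1,0,0.015,0,0,0,0,1])

```text
clock: 8.52
ee_pos: [515.4, 213.7, 92.6]
ee_rot: [0.997, 0.081, 0.0, -0.001]
wrist_force: [-0.4, 5.7, -2.4]
grip_width: 0.8
finger_force: 2.3
```

```bash
python3 r.py
```

```text
8.5167 rack xyz -0.01 101.09 92.6 F 0.57 5.67 -2.38 yaw 0.1631 [ 0.    -0.001 -1.   ]
```

>>> move_arm(series=[0,-0.05,0,0,0,0,1,0,-0.05,0,0,0,0,1,0,-0.05,-0.2,0,0,0,1,0,-0.05,-0.4,0,0,0,1,0,0,-0.6,0,0,0,1,0,0.2,-0.8,0,0,0,1,0,0.24,-0.9,0,0,0,1,-0.05,0.24,-0.9,0,0,0,1,-0.05,0.24,-0.9,0,0,0,1])

```text
clock: 9.27
ee_pos: [513.7, 163.1, 274.4]
ee_rot: [0.997, 0.08, 0.001, 0.0]
wrist_force: [-0.2, 0.9, -1.3]
grip_width: 0.5
finger_force: 0.0
```

```bash
python3 r.py; python3 - <<'E'
from h import *
c=np.array([532.01,113.97]);xd=np.array([.98644,.16409]);yd=np.array([-.16409,.98644])
im,d,W=shot("wrist","w3");im=im.astype(int)
F=np.stack([(W[...,:2]-c)@xd,(W[...,:2]-c)@yd,W[...,2]],-1)
m=(im[...,0]>150)&(im[...,1]<80)&(im[...,2]<80)&(abs(F[...,0])<25)&(F[...,2]>85)&(F[...,2]<110)
print("key",m.sum(),F[m].min(0),F[m].max(0),np.median(F[m],0))
m=(abs(F[...,0])<14)&(F[...,2]>104)&(F[...,2]<116)
print("thumb",m.sum(),np.percentile(F[m],[3,97],axis=0))
m=(F[...,0]<-18)&(F[...,0]>-75)&(F[...,2]>66)&(F[...,2]<80)&(abs(F[...,1]-14)<15)&(im.max(-1)-im.min(-1)<40)
print("plate",m.sum(),np.percentile(F[m][:,1],[5,50,95]))
E
```

```text
9.2667 rack xyz -10.02 51.49 274.38 F -0.02 0.89 -1.31 yaw 0.1604 [ 0.003  0.001 -1.   ]
key 340 [-12.65927228  43.0730879   87.06200861] [10.40897613 61.89574575 99.87071422] [ 0.32431618 51.96653284 96.98237939]
thumb 217 [[-12.28606539  84.70632901 106.67305362]
 [ 13.28292651  93.19985299 111.71057211]]
plate 230 [ 1.16308787 13.68964899 17.43204723]
```

View pics/w3.png

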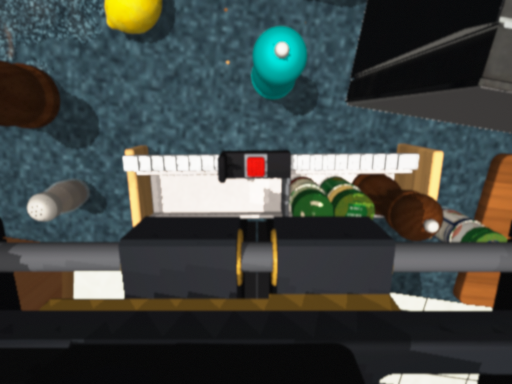

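The key is at (256,166), shifted 60 mm. The jars and mill stand upright and gathered at (300–440, 180–235). Now I'll press the key.

>>> move_arm(series=[0.05,-0.005,0,0,0,0,1,0.05,-0.005,0.2,0,0,0,1,0.05,-0.005,0.4,0,0,0,1,0.05,-0.005,0.6,0,0,0,1,0.05,-0.005,0.75,0,0,0,1,0.05,-0.005,0.83,0,0,0,1,0.05,-0.005,0.83,0,0,0,1,0.05,-0.005,0.83,0,0,0,1])

```text
clock: 9.98
ee_pos: [522.4, 167.5, 105.2]
ee_rot: [0.997, 0.082, -0.002, -0.0]
wrist_force: [0.4, 0.7, 0.3]
grip_width: 0.7
finger_force: 0.0
```

```bash
python3 r.py
```

```text
9.9833 rack xyz -0.69 54.33 105.21 F 0.49 0.67 0.27 yaw 0.1642 [-0.003 -0.001 -1.   ]
```

>>> move_arm(series=[0,0,0.03,0,0,0,1,0,0,0.05,0,0,0,1,0,0,0.06,0,0,0,1,0,0,0.06,0,0,0,1])

```text
clock: 10.32
ee_pos: [523.8, 166.9, 95.1]
ee_rot: [0.997, 0.081, 0.001, -0.0]
wrist_force: [-0.2, 0.4, 0.4]
grip_width: 0.6
finger_force: 0.3
```

```bash
python3 r.py
```

```text
10.3167 rack xyz 0.57 53.55 95.12 F -0.09 0.41 0.4 yaw 0.1626 [ 0.001 -0.    -1.   ]
```

>>> move_arm(series=[0,0,0.01,0,0,0,1,0,0,0.02,0,0,0,1,0,0,0.02,0,0,0,1,0,0,0.02,0,0,0,1])

```text
clock: 10.65
ee_pos: [523.9, 167.1, 92.7]
ee_rot: [0.997, 0.081, 0.001, 0.0]
wrist_force: [-5.9, -0.9, 19.1]
grip_width: 0.3
finger_force: 9.7
```

```bash
python3 r.py
```

```text
10.65 rack xyz 0.69 53.75 92.73 F -5.98 0.12 19.08 yaw 0.1626 [ 0.002  0.    -1.   ]
```

>>> move_arm(series=[0,0,0.01,0,0,0,1,0,0,0.015,0,0,0,1,0,0,0.015,0,0,0,1,0,0,0.015,0,0,0,1])

```text
clock: 10.98
ee_pos: [524.0, 167.6, 92.3]
ee_rot: [0.997, 0.081, 0.002, 0.0]
wrist_force: [-16.1, -3.6, 46.1]
grip_width: 0.5
finger_force: 23.3
```

```bash
python3 r.py
```

```text
10.9833 rack xyz 0.94 54.17 92.31 F -16.51 -0.91 46.05 yaw 0.1628 [ 0.003  0.001 -1.   ]
```

The key has bottomed at 92.5 mm. Now I'll lift straight up and check.

>>> move_arm(series=[0,0,-0.06,0,0,0,1,0,0,-0.2,0,0,0,1,0,0,-0.4,0,0,0,1,0,0,-0.6,0,0,0,1,0,0,-0.8,0,0,0,1,-0.05,0,-0.9,0,0,0,1,-0.05,0,-0.9,0,0,0,1,-0.05,0,-0.9,0,0,0,1])

```text
clock: 11.65
ee_pos: [513.6, 164.8, 268.7]
ee_rot: [0.997, 0.081, 0.001, 0.0]
wrist_force: [-0.8, 0.3, -0.5]
grip_width: 0.6
finger_force: 0.0
```

```bash
python3 r.py; python3 - <<'E'
from h import *
c=np.array([532.01,113.97]);xd=np.array([.98644,.16409]);yd=np.array([-.16409,.98644])
im,d,W=shot("wrist","w4");im=im.astype(int)
F=np.stack([(W[...,:2]-c)@xd,(W[...,:2]-c)@yd,W[...,2]],-1)
m=(im[...,0]>150)&(im[...,1]<80)&(im[...,2]<80)&(abs(F[...,0])<25)&(F[...,2]>80)&(F[...,2]<110)
print("key",m.sum(),np.median(F[m],0))
m=(abs(F[...,0])<14)&(F[...,2]>104)&(F[...,2]<116)
print("thumb",m.sum(),np.percentile(F[m],[3,97],axis=0))
E
```

```text
11.65 rack xyz -9.84 53.11 268.67 F -0.72 0.46 -0.48 yaw 0.162 [ 0.002  0.001 -1.   ]
key 305 [-0.40319144 52.51432415 91.088498  ]
thumb 225 [[-12.93821324  85.09568007 106.5731154 ]
 [ 13.10215388  93.51387186 111.71717862]]
```

View pics/w4.png

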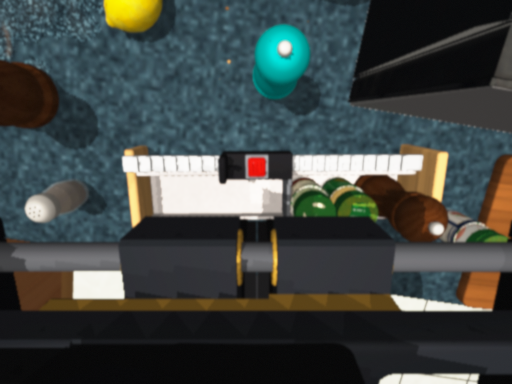

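The key at (257,167) is now 5.9 mm lower (97.0 to 91.1 mm), and the stop hasn't moved. The row and everything around it are still standing in place.

```bash
python3 -c "
from plant import ticket
print(ticket.close_job())"
```

```text
the job is handed in; nothing more can be done
None
```

I pushed the stop 60 mm to the 0.090 notch, the last one before the 150 mm row (mill and two jars) would be squeezed, pressed the red key fully down (5.9 of 6 mm by camera), and handed the job in at about 12 s; no verdict came back.

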